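# Ply drum-plastic coupons and hold a hardness gauge on the marked spot

## Robot

A 6-joint arm with a two-finger parallel gripper is mounted at the origin on the work surface. World frame = base frame: x ahead of the robot, y to its left, z up, the work surface at z = 0. Lengths are in m, angles in rad, forces in N, time in s.
With the tool pointing down it reaches from about 0.35 to 0.775 m from the base axis. Payload 5.5 kg.
Tool frame: the origin (TCP) lies on the centre line of the jaws, within the pads' length; the fingertips stand 17 mm ahead of it and the grasp point (between the pads) lies 2 mm behind it; x points along the fingers, y is the direction in which the jaws open and shut, and the axes are right-handed (so a half turn about x gives the same grasp; the last joint's range is limited). The gripper opens to 85 mm and grips with 20 to 120 N. Pads are 22 mm wide; open, the fingers measure 114 mm over their backs; the gripper's body (76 mm by 85 mm) begins 54 mm behind the grasp point. The pads swing forward as they close: fully open they stand 13 mm farther back than shut.
Start: joints at [1.059, 0.313, 0.046, 1.304, 0, 1.431], TCP at [0.209, 0.536, 0.248] pointing down, gripper open.
Joint ranges: [-2.76, 2.76], [-0.86, 1.69], [-1.03, 1.26], [-2.2, 2.34], [-1.47, 1.5], [-3.14, 3.14]. Speed limits (rad/s): [2.57, 2.57, 3.14, 3.14, 3.14, 3.14].

## Interface

Orientations are given as a rotation vector (axis times angle).
In Python, from cell import arm, inverse_kinematics, optics, read_time_s, read_qpos, read_joint_vel, read_effort, read_tcp_pos, read_ee_rot, read_force, read_ft_torque, read_grip_width gives the robot as it stands. Calls block until the motion is done:
- arm.reach(position, orientation): joint-space move of the TCP to a pose.
- arm.move_linear(position, rotation=None, max_speed=0.15, until_force=None): straight line of the TCP; rotation=None keeps the orientation; max_speed is the mean speed in m/s. With until_force (N) it stops when the force on the tool has changed by that much, and returns True; else False.
- arm.goto_joints(angles): joint-space move.
- arm.set_gripper(opening): opening from 0.0 (shut) to 1.0 (fully open); the grip force is fixed at half the most; returns when the fingers have stopped.
- arm.wait(seconds).
- inverse_kinematics(position, orientation): joint angles nearest the present ones, or None.
- optics.camera(name): name is "side" or "top"; returns the picture (480x640x3 uint8, blue, green, red); there is no depth.
- optics.camera_params(name): a dict with "fx", "fy", "cx", "cy" (pixels), "dist" ([k1, k2, p1, p2, k3] as OpenCV has them; the pictures are not rectified), "xyz" and "attitude" of the camera in the world. Camera axes: x right, y down, z forward; pixel columns grow to the right and rows downward; lengths in m; the calibration is good to about 2 mm. A picture is of the moment at which its call begins. camera_params takes no time and is no camera call.
A pose or a line that the arm cannot do raises arm.Unreachable and nothing moves.
- arm.finish_job(): hands the job in, once; it reports no verdict.
Readings, each from a call of its own:
- read_time_s(): time.
- read_qpos(): joint angles.
- read_joint_vel(): joint speeds.
- read_effort(): joint torques, N m.
- read_tcp_pos(): TCP position.
- read_ee_rot(): TCP orientation.
- read_force(): force on the tool from outside, world axes, zero at the start.
- read_ft_torque(): the same for the moment, N m.
- read_grip_width(): opening from 0.0 (shut) to 1.0 (fully open).
Only numpy, scipy, OpenCV 4.12 (cv2) and the standard library are available. Lean on these libraries where they do the work, as an engineer would, in place of code of your own. Each camera call takes 0.05 s, during which the arm holds its last target. There are 200 camera calls.

## Task

Finish the pile on the steel anvil for a hardness check: lay the loose plain white coupon squarely on the one already there, edges flush, then the coupon with the printed ring squarely on top, ring upwards. Then take the dial hardness gauge by its black handle out of its stand and press its foot straight down inside the ring, gauge upright, lightly (about 5 N, the sprung foot about half way in, never beyond 20 N). Finish like that, still gripping the gauge and holding it pressed on the spot: do not let go of it, leave the pile square where it was begun, and do not disturb the other things on the bench.

Things in the scene. Friction and masses are not known exactly. Their poses are not given: they have to be found in the camera images.
- anvil: fixed bright steel block 120 x 100 x 25 mm (x, y, z) lying on the bench; origin at the centre of its underside, top 25 mm up.
- coupon_low: flat white rigid plastic test coupon, 80 x 50 x 10 mm (x, y, z), 40 g; origin at the centre of its underside, x along the 80 mm side, z up. Plain; it already lies on the anvil and is loose there (friction only): the pile is built on it.
- coupon_mid: flat white rigid plastic test coupon, 80 x 50 x 10 mm (x, y, z), 40 g; origin at the centre of its underside, x along the 80 mm side, z up. Plain; lies loose on the bench and goes second.
- coupon_top: flat white rigid plastic test coupon, 80 x 50 x 10 mm (x, y, z), 40 g; origin at the centre of its underside, x along the 80 mm side, z up. Has a thin black printed ring on its top face (28 mm inside, 33 mm outside diameter); lies ring up on the bench and goes on top. A coupon may be turned half round in the pile.
- spot (a point): centre of the printed ring, on the top face of coupon_top, 15 mm from the coupon's middle along its +x.
- stand: fixed grey plastic block 75 x 75 x 50 mm with a 27 mm square hole straight through, in which the gauge stands; origin at the centre of its underside.
- gauge: dial hardness gauge, 220 g, upright and loose in the stand. Origin on its axis under the collar that rests on the stand; z up, dial faces -x. Above it: collar 44 mm wide to 7 mm, dial case (56 mm round, 26 thick along x) 6-62 mm, flat-sided black handle 24 (x) by 30 (y) from 60 to 106 mm. Below: barrel 22 mm wide to -25, sprung foot to -39: lift over 40 mm to clear the stand.
- gauge_tip (a point): middle of the flat end of the gauge's foot (16 mm diameter), on the gauge's axis, 39 mm below the gauge's origin when the foot is out.
- foot (a joint): how far the gauge's foot is pushed into the barrel, m: 0 fully out, 0.010 bottomed. Spring: 1.4 N at 0, rising 0.7 N per mm (4.9 N at 5 mm, 8.4 N at 10 mm).
- jar: bystander: small white jar, 48 mm diameter, 65 mm tall; origin under its centre.
- puck: bystander: brass disc, 40 mm diameter, 18 mm high; origin under its centre.
- spatula: bystander: steel spatula about 180 mm long lying flat, long side along its x.
- pen: bystander: grey marker pen with black cap, 125 x 15 x 14 mm, lying along its x.
- bottle: bystander: white plastic bottle, 64 mm diameter, 130 mm tall; origin under its centre.
- beaker: bystander: glass beaker, 64 mm diameter, 75 mm tall; origin under its centre.
- dish: bystander: shallow glass dish, 84 mm diameter, 16 mm high; origin under its centre.
Mind the look-alikes: they are no part of the job. What is shaped like the coupon_mid but blue, brown or purple is not meant.

How it is judged:
By the outcome, as a careful person would: the job done as asked, in the order asked, and still so for the second after the job is handed in, while the arm keeps its last pose, push and grip.
It also fails if it takes over 67 s, if anything falls off the work surface, if the arm or the gripper's body presses on something with over 40 N, if the wrist force passes 120 N, or if a joint passes its speed limit or range.

## Working session

There is one attempt and no reset: what is moved stays moved. The work goes in short steps, each a Python script; the robot and the scene stay as the last script left them, time stands still between calls to the robot, and variables do not carry over. Pictures are saved under pics/ and viewed, about 8 in all and at most 12, crops included, and the job is handed in when it is done.

```bash
ls; mkdir -p pics
python3 - <<'E'
from cell import *
import cv2
for n in ("top","side"):
    cv2.imwrite(f"pics/{n}0.png",optics.camera(n)); print(n,optics.camera_params(n))
print(read_time_s(),read_tcp_pos(),read_ee_rot(),read_grip_width(),read_force())
E
```

```text
pics
top {'fx': 469.15239709525514, 'fy': 469.15239709525514, 'cx': 321.5127605034129, 'cy': 242.89121240417822, 'dist': array([0.03161228, 0.        , 0.        , 0.        , 0.        ]), 'xyz': array([ 0.35199944, -0.00645437,  1.20362829]), 'attitude': array([-2.10864041,  2.1513603 , -0.13844729])}
side {'fx': 603.9148172663978, 'fy': 603.9148172663978, 'cx': 314.8825311595248, 'cy': 232.4653540989693, 'dist': array([-0.0763914,  0.       ,  0.       ,  0.       ,  0.       ]), 'xyz': array([ 0.32070455, -0.96862031,  0.76707072]), 'attitude': array([-2.17681046,  0.22977854, -0.09200734])}
0.1 [0.20870078 0.53535142 0.24749358] [ 0.29052867  1.55156809 -0.29293603] 0.9997681076698088 [ 0.17635788  0.46592379 -0.30618238]
```

View pics/top0.png

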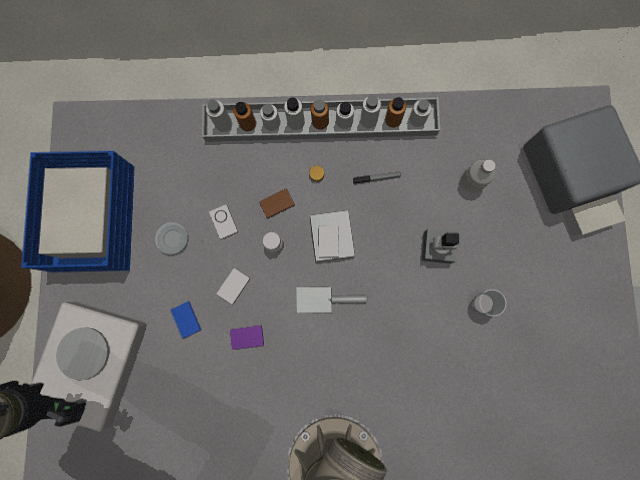

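View pics/side0.png

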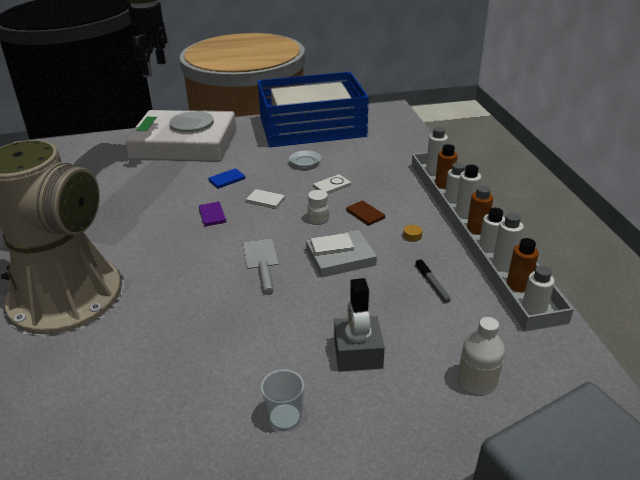

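```bash
cat > h.py <<'E'
import numpy as np, cv2
from cell import *
from scipy.spatial.transform import Rotation as R
def par(n):
    p=optics.camera_params(n); K=np.array([[p['fx'],0,p['cx']],[0,p['fy'],p['cy']],[0,0,1]])
    return K,p['dist'],p['xyz'],R.from_rotvec(p['attitude']).as_matrix()
def ray(n,px,z):
    K,d,c,M=par(n)
    u=cv2.undistortPoints(np.array(px,float).reshape(-1,1,2),K,d).reshape(-1,2)
    v=np.c_[u,np.ones(len(u))]@M.T
    return c+v*((z-c[2])/v[:,2])[:,None]
def proj(n,P):
    K,d,c,M=par(n)
    q,_=cv2.projectPoints((np.array(P,float).reshape(-1,3)-c)@M,np.zeros(3),np.zeros(3),K,d)
    return q.reshape(-1,2)
def big(img,x0,y0,w,h,s):
    return cv2.resize(img[y0:y0+h,x0:x0+w],None,fx=s,fy=s,interpolation=cv2.INTER_CUBIC)
E
python3 - <<'E'
from h import *
t=cv2.imread('pics/top0.png'); s=cv2.imread('pics/side0.png')
a=big(t,195,190,100,125,4); a=a[:500]
b=big(t,300,200,65,70,6); c=big(s,295,220,90,50,4); d=big(s,330,270,60,105,4)
can=np.zeros((600,800,3),np.uint8)
def put(i,x,y,sc):
    i=cv2.resize(i,None,fx=sc,fy=sc); i=i[:600-y,:800-x]; can[y:y+i.shape[0],x:x+i.shape[1]]=i
put(a,0,0,.75); put(b,310,0,.75); put(c,310,330,1); put(d,680,0,.5)
put(big(t,410,220,60,55,4),0,385,.9)
cv2.imwrite('pics/crop1.png',can)
print(t[236,300:365].mean(1).astype(int)); print(t[205:265,328].mean(1).astype(int))
print(ray('top',[[233,286],[222,221],[328,238]],0.01).round(3))
print(ray('side',[[265,199],[332,184]],0.01).round(3))
E
```

```text
[114 112 114 110 110 113 115 114 109 114 114  70  49 177 166 165 167 172
  87 178 174 171 171 172 168 171 171 171 174 174 171 171 172 172 169 171
 171 175 115 173 172 169 171 173 170 171 171 171 168 173 175 174  95 112
 114 114 113 111 114 113 112 110 111 111 111]
[112 112 112 111 113 115 118  96 143 172 169 167 169 170 167 169 165 167
 170 169 167 169 171 170 172 170 170 172 173 171 173 174 170 170 171 168
 173 172 172 170 172 171 174 169 175 171 169 173 171 175 175 134 100 156
 118  52  69  70  97 111]
[[0.431 0.248 0.01 ]
 [0.601 0.279 0.01 ]
 [0.55  0.004 0.01 ]]
[[0.431 0.241 0.01 ]
 [0.6   0.272 0.01 ]]
```

View pics/crop1.png

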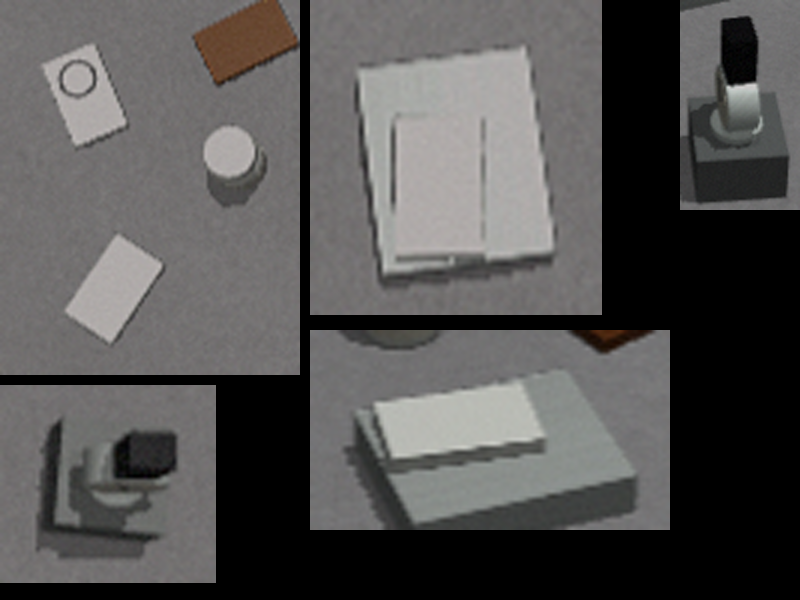

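```bash
cat >> h.py <<'E'
def feat(img,n,kind):
    f=cv2.GaussianBlur(img.astype(np.float32),(0,0),0.6)
    if kind=='white': return f.min(2)          # white vs bench
    return (f[:,:,2]-f[:,:,0])                 # warm coupon vs anvil
def rect(img,n,P,z,kind,thr=None,sc=8,half=32):
    """white rectangle round world point P -> centre, size, yaw of long side, contour"""
    u,v=proj(n,P)[0].astype(int); x0,y0=u-half,v-half
    g=cv2.resize(feat(img,n,kind)[y0:y0+2*half,x0:x0+2*half],None,fx=sc,fy=sc,interpolation=cv2.INTER_CUBIC)
    m=(g>thr).astype(np.uint8); m=cv2.morphologyEx(m,cv2.MORPH_OPEN,np.ones((sc,sc)))
    cs,_=cv2.findContours(m,cv2.RETR_EXTERNAL,cv2.CHAIN_APPROX_NONE)
    c=max(cs,key=lambda c:cv2.contourArea(c)*(cv2.pointPolygonTest(c,(half*sc,half*sc),False)>=0))
    q=(c.reshape(-1,2)+.5)/sc-.5+[x0,y0]
    w=ray(n,q,z)[:,:2]
    (cx,cy),(a,b),t=cv2.minAreaRect((w*1000).astype(np.float32))
    if a<b: a,b,t=b,a,t+90
    # robust refit: mean edge position per side in the rect's frame
    for _ in range(3):
        th=np.radians(t); e=np.array([[np.cos(th),np.sin(th)],[-np.sin(th),np.cos(th)]])
        l=(w*1000-[cx,cy])@e.T; S=[]; sl=[]
        for k,h,o in ((0,a/2,b/2),(1,b/2,a/2)):
            for sg in (-1,1):
                s=l[(abs(l[:,k]*sg-h)<4)&(abs(l[:,1-k])<o-6)]
                p=np.polyfit(s[:,1-k],s[:,k],1); S.append(p[1]); sl.append(p[0]*(1 if k else -1))
        cx,cy=np.array([cx,cy])+np.array([(S[0]+S[1])/2,(S[2]+S[3])/2])@e
        a,b=S[1]-S[0],S[3]-S[2]; t+=np.degrees((sl[2]+sl[3])/2)
    return np.array([cx,cy])/1000,(round(a,1),round(b,1)),(t+90)%180-90
E
python3 - <<'E'
from h import *
I={n:cv2.imread(f'pics/{n}0.png') for n in('top','side')}
for nm,P,z in(('mid',(.431,.245,.01),.01),('top',(.601,.276,.01),.01),('low',(.55,.004,.035),.035)):
  for n in I:
    u,v=proj(n,P)[0].astype(int); 
    print(nm,n,(u,v),I[n][v-1:v+2,u-1:u+2].mean((0,1)).astype(int), end=' ')
    if nm=='low':
      w=I[n][v-22:v+23,u-22:u+38].astype(int); print('min-row',w[22].tolist()[::3])
    for k,th in ((('white',145),) if nm!='low' else (('warm',t) for t in (3,6,9)) if n=='top' else (('white',t) for t in(170,180,190))):
      try: r=rect(I[n],n,P,z,k,th); print(k,th,r[0].round(4),r[1],round(r[2],2))
      except Exception as e: print(k,th,e)
E
```

```text
mid top (np.int64(234), np.int64(286)) [168 169 174] white 145 [0.4325 0.2496] (np.float64(77.6), np.float64(47.4)) -34.19
mid side (np.int64(264), np.int64(198)) [179 185 184] white 145 [0.4331 0.2515] (np.float64(78.7), np.float64(48.1)) -34.36
top top (np.int64(223), np.int64(220)) [130 130 134] white 145 [0.6008 0.2773] (np.float64(77.4), np.float64(47.4)) 22.73
top side (np.int64(331), np.int64(183)) [139 143 142] white 145 [0.5842 0.2663] (np.float64(120.8), np.float64(58.9)) 29.31
low top (np.int64(327), np.int64(236)) [168 170 175] min-row [[112, 113, 114], [109, 109, 111], [68, 71, 72], [165, 167, 166], [172, 174, 171], [171, 173, 178], [170, 172, 176], [168, 171, 175], [170, 174, 180], [170, 170, 176], [170, 170, 174], [113, 116, 116], [167, 168, 173], [169, 171, 172], [169, 170, 174], [173, 174, 179], [110, 112, 114], [113, 111, 115], [112, 114, 114], [112, 110, 113]]
warm 3 [ 0.5562 -0.013 ] (np.float64(114.2), np.float64(82.3)) 3.21
warm 6 [0.5301 0.0048] (np.float64(48.3), np.float64(32.5)) 8.48
warm 9 max() iterable argument is empty
low side (np.int64(337), np.int64(241)) [179 186 184] min-row [[180, 187, 183], [178, 184, 183], [180, 186, 185], [180, 184, 184], [181, 186, 186], [180, 187, 184], [180, 186, 184], [178, 186, 183], [181, 186, 184], [178, 186, 184], [181, 187, 185], [180, 186, 183], [158, 161, 159], [141, 144, 138], [138, 142, 136], [136, 139, 135], [138, 141, 137], [133, 136, 132], [120, 119, 118], [118, 116, 118]]
white 170 [0.5396 0.0048] (np.float64(75.6), np.float64(44.9)) 0.08
white 180 expected non-empty vector for x
white 190 max() iterable argument is empty
```

```bash
cat >> h.py <<'E'
def avg(n,k=8): return np.mean([optics.camera(n).astype(np.float32) for _ in range(k)],0)
E
python3 - <<'E'
from h import *
I={n:avg(n) for n in('top','side')}
for n in I: np.save(f'pics/{n}0.npy',I[n])
w=I['top'][236,305:362]; print('R-B',(w[:,2]-w[:,0]).round(0).astype(int))
for nm,P,z,n,k,ths,h in(('mid',(.431,.245,.01),.01,'top','white',(135,140,150),32),('mid',(.431,.245,.01),.01,'side','white',(145,155),32),
 ('top',(.601,.276,.01),.01,'top','white',(135,140,150),32),('top',(.601,.276,.01),.01,'side','white',(150,165),20),
 ('low',(.54,.004,.035),.035,'top','warm',(2,3,4,5),20),('low',(.54,.004,.035),.035,'side','white',(155,160,165,170),30)):
  for th in ths:
      try: r=rect(I[n],n,P,z,k,th,half=h); print(nm,n,th,r[0].round(4),r[1],round(r[2],2))
      except Exception as e: print(nm,n,th,e)
# ring centre, top view
g=big(I['top'].min(2),205,200,35,40,8); m=(g<140).astype(np.uint8)
cs,hh=cv2.findContours(m,cv2.RETR_CCOMP,cv2.CHAIN_APPROX_NONE)
for c in cs:
    if 2500<cv2.contourArea(c)<12000:
        (x,y),ax,_=cv2.fitEllipse(c); print('ring',ray('top',[(x+.5)/8-.5+205,(y+.5)/8-.5+200],.01).round(4),np.array(ax)/8*2.55)
E
```

```text
R-B [3 3 3 2 1 2 1 2 4 2 1 0 2 2 6 6 6 6 7 6 6 6 6 6 6 6 6 6 6 6 5 6 5 2 3 2 6
 3 5 3 5 3 6 3 6 7 4 1 3 3 3 3 3 3 3 2 2]
mid top 135 [0.4326 0.2497] (np.float64(78.9), np.float64(48.6)) -34.19
mid top 140 [0.4325 0.2496] (np.float64(78.3), np.float64(48.0)) -34.19
mid top 150 [0.4325 0.2496] (np.float64(76.9), np.float64(46.7)) -34.2
mid side 145 [0.4331 0.2515] (np.float64(78.7), np.float64(48.2)) -34.34
mid side 155 [0.4331 0.2513] (np.float64(77.3), np.float64(46.4)) -34.34
top top 135 [0.6009 0.2774] (np.float64(78.8), np.float64(48.6)) 22.73
top top 140 [0.6008 0.2774] (np.float64(78.1), np.float64(48.0)) 22.72
top top 150 [0.6007 0.2773] (np.float64(76.7), np.float64(46.7)) 22.75
top side 150 [0.6152 0.2878] (np.float64(22.7), np.float64(22.5)) -89.17
top side 165 expected non-empty vector for x
low top 2 [0.5441 0.0076] (np.float64(95.8), np.float64(100.2)) -2.0
low top 3 [ 0.5447 -0.0068] (np.float64(93.3), np.float64(69.5)) -3.14
low top 4 [0.5389 0.0029] (np.float64(80.0), np.float64(49.0)) -0.29
low top 5 [0.5387 0.003 ] (np.float64(77.2), np.float64(47.1)) -0.2
low side 155 [0.5399 0.005 ] (np.float64(78.1), np.float64(47.6)) 0.33
low side 160 [0.5398 0.0049] (np.float64(77.4), np.float64(46.8)) 0.25
low side 165 [0.5397 0.0049] (np.float64(76.6), np.float64(45.9)) 0.22
low side 170 [0.5396 0.0048] (np.float64(75.6), np.float64(44.9)) 0.03
ring [[0.6148 0.2834 0.01  ]] [32.6681129  34.08307915]
ring [[0.615  0.2834 0.01  ]] [24.67733989 25.82059822]
```

```bash
cat >> h.py <<'E'
def down(deg):
    """tool pointing down, jaws opening at right angles to heading deg"""
    t=np.radians(deg); x=np.array([0,0,-1.]); y=np.array([-np.sin(t),np.cos(t),0])
    return R.from_matrix(np.c_[x,y,np.cross(x,y)]).as_rotvec()
LOW=np.array([.5393,.0039]); MID=np.array([.4328,.2505]); TOP=np.array([.6012,.2783])
def flip(a,ya,b,yb):
    q=lambda p,y:inverse_kinematics([*p,.15],down(y))
    best=None
    for s in(0,180):
        A,B=q(a,ya+s),q(b,yb+s)
        if A is None or B is None: continue
        c=max(abs(np.array([A,B])[:,5])); print('flip',s,np.round(A,2),np.round(B,2))
        if best is None or c<best[0]: best=(c,s)
    return best[1]
E
python3 - <<'E'
from h import *
s=flip(MID,-34.25,LOW,0)
arm.set_gripper(.72); 
arm.reach([*MID,.10],down(-34.25+s)); print(read_time_s())
arm.move_linear([*MID,.03],max_speed=.1)
f0=read_force()
print(arm.move_linear([*MID,.008],max_speed=.02,until_force=4),read_tcp_pos(),read_force()-f0,read_grip_width(),read_time_s())
E
```

```text
flip 0 [ 0.36  0.22 -0.32  1.02  0.    0.96] [-0.14  0.29 -0.23  1.05  0.   -0.14]
flip 180 [ 0.36  0.22 -0.32  1.02  0.   -2.18] [-0.14  0.29 -0.23  1.05  0.    3.  ]
2.725
True [0.43265435 0.25043958 0.01159642] [ 0.07539053 -0.11321488  6.17808953] 0.7195196603935652 4.4333
```

Run:
```python
from h import *
arm.move_linear([*MID,.0155],max_speed=.05)
arm.set_gripper(0.3); print('w',read_grip_width()*85,read_force(),read_tcp_pos())
arm.move_linear([*MID,.12],max_speed=.15)
print('w',read_grip_width()*85,read_force())
arm.reach([*LOW,.12],down(0)); print(read_time_s())
arm.move_linear([*LOW,.07],max_speed=.1)
I={n:avg(n,4) for n in('top','side')}
for n in I: cv2.imwrite(f'pics/{n}_h1.png',I[n])
cv2.imwrite('pics/h1.png',np.hstack([big(I['top'],290,195,80,90,5),big(I['side'],290,180,80,90,5)]))
print(read_tcp_pos(),read_time_s())
```

```text
w 48.24663370263995 [-1.20857048  0.25168017  4.99574241] [0.43287595 0.25051575 0.01585499]
w 48.16361957407481 [ 0.17280513  0.57540715 -1.33295279]
6.8417
[0.53953168 0.00380968 0.07035791] 7.8917[ WARN:0@18.332] global loadsave.cpp:1063 imwrite_ Unsupported depth image for selected encoder is fallbacked to CV_8U.
```

View pics/h1.png

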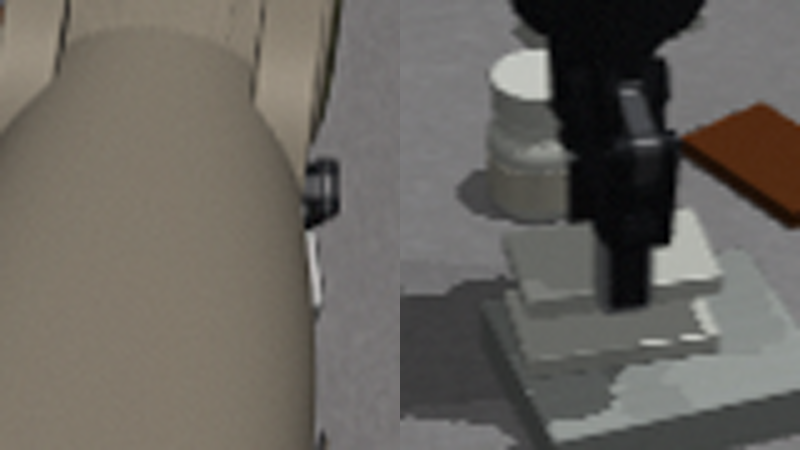

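```bash
cat >> h.py <<'E'
def place(xy,z,yaw):
    print('contact',arm.move_linear([*xy,z-.004],max_speed=.02,until_force=3),read_tcp_pos(),read_force())
    p=read_tcp_pos(); arm.set_gripper(.72); arm.move_linear([*p[:2],p[2]+.06],max_speed=.15)
E
python3 - <<'E'
from h import *
arm.move_linear([*LOW,.054],max_speed=.05)
place(LOW,.0505,0)
s=flip(TOP,22.73,LOW,0)
arm.reach([*TOP,.12],down(22.73)); print(read_time_s(),read_qpos().round(2))
I={n:avg(n) for n in('top','side')}
for n in I: np.save(f'pics/{n}1.npy',I[n])
P=(*LOW,.045)
for th in(4,5): 
  try: print('top',rect(I['top'],'top',P,.045,'warm',th,half=20))
  except Exception as e: print(e)
for th in(150,155,160,165):
  try: print('side',rect(I['side'],'side',P,.045,'white',th,half=30))
  except Exception as e: print(e)
cv2.imwrite('pics/h2.png',np.hstack([big(I['top'],300,200,66,75,6),big(I['side'],300,215,66,75,6)]).clip(0,255).astype(np.uint8))
E
```

```text
contact True [0.53986084 0.00383457 0.05087545] [-0.54076473  0.42862735  4.57988057]
flip 0 [ 0.31  0.52  0.12  1.17  0.   -0.08] [-0.14  0.29 -0.23  1.05  0.   -0.14]
flip 180 [0.31 0.52 0.12 1.17 0.   3.06] [-0.14  0.29 -0.23  1.05  0.    3.  ]
10.5833 [ 0.31  0.54  0.07  1.11 -0.   -0.08]
top (array([0.53871824, 0.00212722]), (np.float64(80.9), np.float64(49.6)), np.float64(-0.6848278109212629))
expected non-empty vector for x
side (array([0.54068303, 0.00454379]), (np.float64(79.8), np.float64(48.8)), np.float64(-0.17949902845089127))
side (array([0.54049198, 0.00451774]), (np.float64(78.9), np.float64(48.1)), np.float64(-0.14184300989347776))
side (array([0.54035605, 0.00444752]), (np.float64(78.2), np.float64(47.4)), np.float64(-0.17448462134110798))
side (array([0.54025284, 0.00439221]), (np.float64(77.4), np.float64(46.6)), np.float64(-0.18591040361098976))
```

View pics/h2.png

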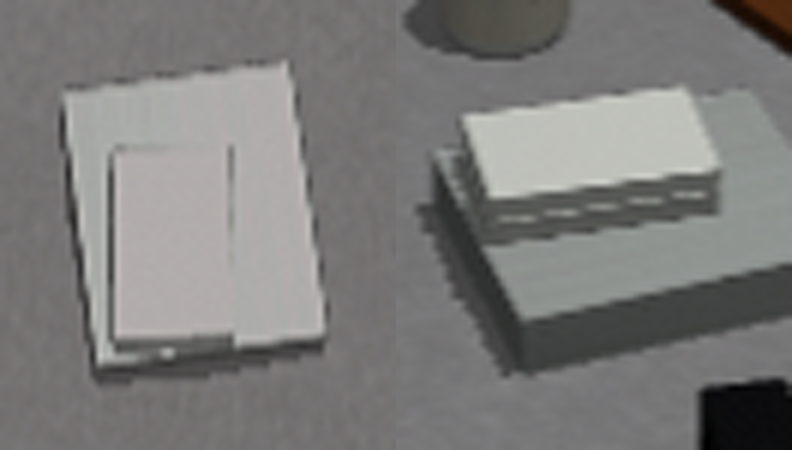

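Run:
```python
from h import *
T=LOW+[-.0003,.0003]
arm.move_linear([*TOP,.0155],max_speed=.12)
print(read_tcp_pos(),read_force())
arm.set_gripper(0.3); print('w',read_grip_width()*85,read_force())
arm.move_linear([*TOP,.14],max_speed=.15)
arm.reach([*T,.12],down(0)); 
arm.move_linear([*T,.066],max_speed=.1)
place(T,.0605,0)
arm.set_gripper(1.0)
arm.reach([.42,-.12,.25],down(0)); print(read_time_s())
I={n:avg(n) for n in('top','side')}
for n in I: np.save(f'pics/{n}2.npy',I[n])
P=(*LOW,.055)
for n,k,ths,h in(('top','warm',(4,4.5,5),20),('side','white',(150,155,160,165),30)):
 for th in ths:
  try: print(n,rect(I[n],n,P,.055,k,th,half=h))
  except Exception as e: print(e)
cv2.imwrite('pics/h3.png',np.vstack([np.hstack([big(I['top'],300,200,64,60,6),big(I['side'],300,215,64,60,6)]),np.hstack([big(I['top'],410,220,64,60,4),big(I['side'],325,270,64,60,4),big(I['side'],325,320,64,60,4)])]).clip(0,255).astype(np.uint8)) if 0 else cv2.imwrite('pics/h3.png',np.vstack([np.hstack([big(I['top'],300,205,66,50,6),big(I['side'],300,205,66,50,6)]),np.hstack([big(I['top'],405,220,66,50,6),big(I['side'],325,272,66,50,6)])]).clip(0,255).astype(np.uint8))
```

```text
[0.60187545 0.27852189 0.01636025] [ 0.19390907 -0.25627126  0.9938573 ]
w 47.970056949911715 [-0.24039812 -1.22313949  5.7301655 ]
contact True [0.53987678 0.00409257 0.06218431] [-0.73563567  0.19893272  5.00772738]
17.85
expected non-empty vector for x
expected non-empty vector for x
top (array([0.53792699, 0.00249154]), (np.float64(77.4), np.float64(47.1)), np.float64(-0.08390296015561205))
side (array([0.53954213, 0.00487429]), (np.float64(79.2), np.float64(49.0)), np.float64(-0.17409569471085717))
side (array([0.53940899, 0.00481161]), (np.float64(78.5), np.float64(48.3)), np.float64(-0.16398221073029617))
side (array([0.53930178, 0.00475134]), (np.float64(77.9), np.float64(47.6)), np.float64(-0.16507063301446578))
side (array([0.5540745 , 0.00597293]), (np.float64(22.9), np.float64(21.5)), np.float64(-10.070311555994238))
```

View pics/h3.png

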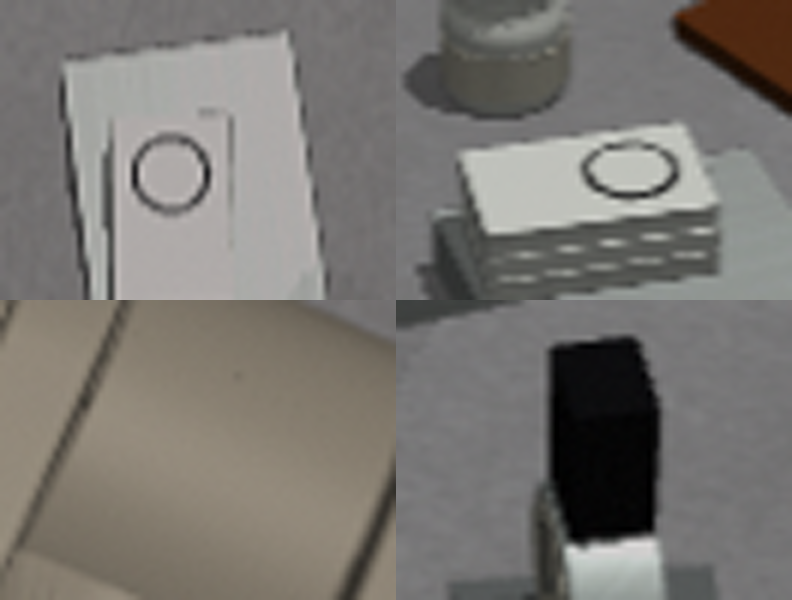

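Run:
```python
from h import *
C={}
for n,b in(('top',(430,222,45,40)),('side',(335,265,50,60))):
    I=np.load(f'pics/{n}0.npy'); x0,y0,w,h=b
    for th in (25,40,50):
        g=big(I.max(2),x0,y0,w,h,8); m=(g<th).astype(np.uint8); m=cv2.morphologyEx(m,cv2.MORPH_OPEN,np.ones((9,9)))
        k,_=cv2.findContours(m,cv2.RETR_EXTERNAL,cv2.CHAIN_APPROX_NONE); c=max(k,key=cv2.contourArea)
        hull=cv2.convexHull(c); M=cv2.moments(hull); q=(np.array([M['m10'],M['m01']])/M['m00']+.5)/8-.5+[x0,y0]
        ap=(cv2.approxPolyDP(hull,10,True).reshape(-1,2)+.5)/8-.5+[x0,y0]
        print(n,th,q.round(1),cv2.contourArea(hull)/64,'centre',ray(n,q,.133)[0].round(4)); 
        print(ap.round(1).tolist(),'\n@.156',ray(n,ap,.156)[:,:2].round(4).tolist())
I=np.load('pics/side2.npy')
cs=[]
for n,b in(('side',(320,215,50,40)),('top',(315,215,30,40))):
    I=np.load(f'pics/{n}2.npy'); g=big(I.min(2),*b,8); k,_=cv2.findContours((g<150).astype(np.uint8),cv2.RETR_CCOMP,cv2.CHAIN_APPROX_NONE)
    for c in k:
        if len(c)>50 and 2000<cv2.contourArea(c)<14000:
            (x,y),ax,_=cv2.fitEllipse(c); print('ring',n,ray(n,[(x+.5)/8-.5+b[0],(y+.5)/8-.5+b[1]],.055).round(4),np.round(ax,0))
```

```text
top 25 [447.3 240.9] 100.5390625 centre [ 0.5167 -0.2701  0.133 ]
[[442.1, 236.3], [445.4, 234.3], [455.6, 244.1], [442.2, 244.9]] 
@.156 [[0.5239, -0.2535], [0.5282, -0.2612], [0.5056, -0.2823], [0.5043, -0.2526]]
top 40 [449.7 239.6] 180.96875 centre [ 0.5197 -0.2757  0.133 ]
[[457.8, 234.1], [457.9, 242.6], [455.9, 244.1], [441.6, 244.7], [441.4, 237.2], [444.4, 233.9]] 
@.156 [[0.5282, -0.2887], [0.5089, -0.2878], [0.5056, -0.2832], [0.5049, -0.2513], [0.5219, -0.252], [0.5291, -0.2591]]
top 50 [449.7 239.4] 195.5703125 centre [ 0.5202 -0.2757  0.133 ]
[[441.4, 236.6], [446.3, 233.1], [457.2, 233.3], [458.1, 242.8], [452.2, 245.6], [441.9, 245.3]] 
@.156 [[0.5233, -0.2521], [0.531, -0.2633], [0.5299, -0.2874], [0.5083, -0.288], [0.5024, -0.2747], [0.5034, -0.252]]
side 25 [359.1 294.8] 517.0234375 centre [ 0.5209 -0.2727  0.133 ]
[[363.4, 278.2], [367.9, 289.8], [367.2, 309.4], [354.7, 311.6], [350.7, 301.3], [350.8, 280.1]] 
@.156 [[0.5305, -0.2611], [0.5299, -0.2897], [0.5169, -0.3322], [0.4977, -0.3326], [0.4975, -0.3094], [0.51, -0.2611]]
side 40 [359.1 294.8] 540.859375 centre [ 0.5209 -0.2727  0.133 ]
[[363.4, 277.9], [368.2, 289.8], [367.3, 309.7], [354.3, 311.7], [350.4, 301.6], [350.6, 280.1]] 
@.156 [[0.5307, -0.2605], [0.5303, -0.2897], [0.517, -0.3328], [0.4971, -0.3327], [0.497, -0.3099], [0.5096, -0.261]]
side 50 [359.1 294.8] 554.5078125 centre [ 0.5209 -0.2727  0.133 ]
[[363.4, 277.8], [368.3, 289.8], [367.4, 309.7], [354.3, 311.8], [350.3, 302.9], [350.3, 280.1]] 
@.156 [[0.5307, -0.2602], [0.5305, -0.2898], [0.5171, -0.3328], [0.4971, -0.333], [0.4961, -0.3128], [0.5092, -0.2609]]
ring side [[0.5539 0.0059 0.055 ]] [ 80. 135.]
ring side [[0.5539 0.0067 0.055 ]] [ 58. 105.]
ring top [[0.5537 0.0032 0.055 ]] [110. 113.]
ring top [[0.5537 0.0033 0.055 ]] [80. 85.]
ring top [[0.5418 0.0293 0.055 ]] [ 20. 249.]
```

Run:
```python
from h import *
G=np.array([.5206,-.2742])
arm.reach([*G,.215],down(0)); print(read_time_s())
f0=read_force()
print(arm.move_linear([*G,.134],max_speed=.08,until_force=5),read_tcp_pos(),read_force()-f0)
arm.set_gripper(0.1); print('w',read_grip_width()*85,read_force()-f0,read_time_s())
p=read_tcp_pos()
arm.move_linear([p[0],p[1],.215],max_speed=.1)
print(read_force()-f0,read_grip_width()*85,read_tcp_pos(),read_time_s())
S=[.5538,.0047]
I=avg('side',4); t=avg('top',2)
cv2.imwrite('pics/h4.png',np.hstack([big(I,310,210,100,150,4),big(t,380,190,100,150,4)]).clip(0,255).astype(np.uint8))
```

```text
19.425
False [ 0.52098109 -0.27446652  0.13462291] [ 0.07248375 -0.02718351 -0.03449538]
w 29.52173414605734 [ 0.07784342 -1.72504182  2.18477238] 21.1417
[-0.09087984 -0.43657135 -1.73246489] 29.66305290816152 [ 0.52048409 -0.27418385  0.21411428] 22.1
```

View pics/h4.png

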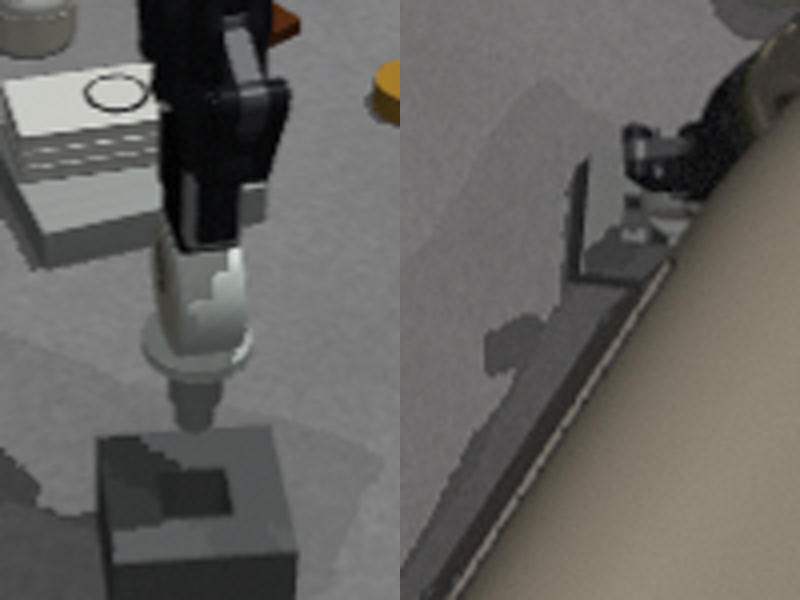

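Run:
```python
from h import *
print('tip ray',ray('side',[310+195/4,210+424/4],.0905).round(4),read_tcp_pos())
S=[.5538,.0047]
arm.reach([*S,.215],down(0)); 
arm.move_linear([*S,.186],max_speed=.08); arm.wait(.3)
F=lambda:np.mean([(read_force(),arm.wait(.03))[0] for _ in range(8)],0)
f0=F()
hit=arm.move_linear([*S,.166],max_speed=.01,until_force=2.0); print(hit,read_tcp_pos(),F()-f0,read_time_s())
I=avg('side',2)
cv2.imwrite('pics/h5.png',big(I,295,140,100,110,5).clip(0,255).astype(np.uint8))
```

```text
tip ray [[ 0.5205 -0.2761  0.0905]] [ 0.5207054  -0.27438397  0.21450751]
True [0.55361604 0.00467988 0.17663068] [ 1.78103959 -0.20059385  2.95119641] 25.8583
```

View pics/h5.png

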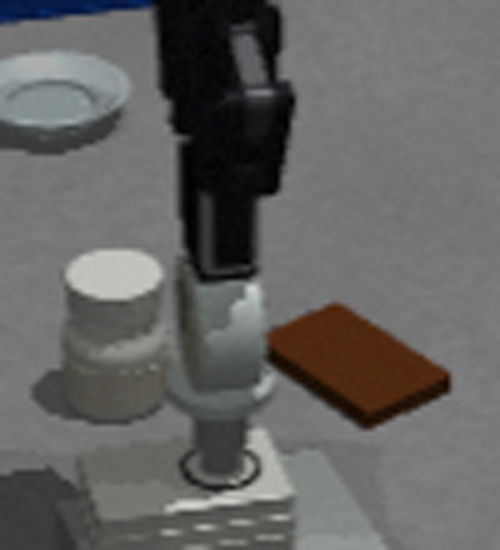

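Run:
```python
from h import *
F=lambda:np.mean([(read_force(),arm.wait(.03))[0] for _ in range(10)],0)
p=read_tcp_pos(); print(p,F())
arm.move_linear([.5538,.0047,p[2]-.0024],max_speed=.01); arm.wait(.4)
print(read_tcp_pos(),F(),R.from_rotvec(read_ee_rot()).as_matrix()[:,0].round(4),read_ft_torque().round(3),read_grip_width()*85,read_time_s())
I=avg('side',4); np.save('pics/side5.npy',I)
P=(.5395,.0045,.055)
cv2.imwrite('pics/h6.png',np.hstack([big(I,295,195,70,80,6),big(avg('top',2),270,195,60,80,6)]).clip(0,255).astype(np.uint8))
```

```text
[0.5534573  0.00467616 0.17628023] [ 1.8346498  -0.74428572  1.23783943]
[0.55358208 0.0048135  0.17383373] [-0.22542961  0.180742    2.5454983 ] [-3.e-03  6.e-04 -1.e+00] [ 0.133  0.102 -0.028] 29.459845016657813 27.4083
```

View pics/h6.png

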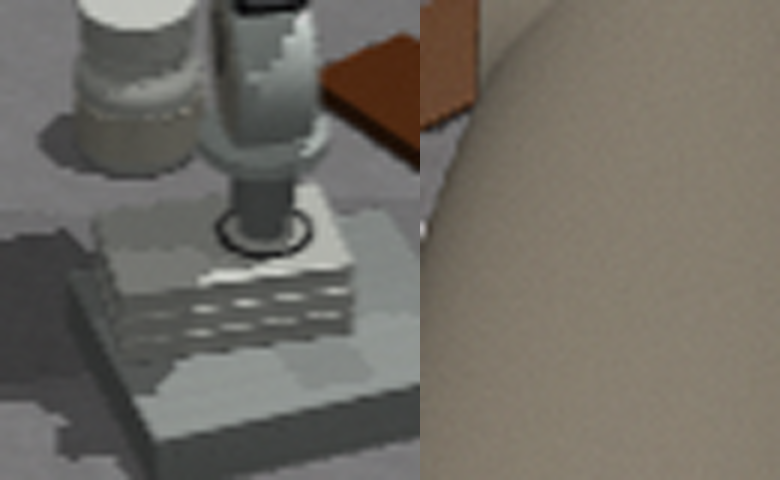

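Run:
```python
from h import *
F=lambda:np.mean([(read_force(),arm.wait(.03))[0] for _ in range(16)],0)
arm.move_linear([.5538,.0047,.1731],max_speed=.01); arm.wait(.5)
f=F(); print(read_tcp_pos(),f,'press',f[2]+1.72,read_grip_width()*85,read_time_s())
I=avg('side',4)
d=abs(I-np.load('pics/side0.npy')).max(2)
for nm,q in dict(jar=(317,207),puck=(412,233),spatula=(262,262),pen=(432,280),bottle=(481,360),beaker=(283,400),dish=(305,160),stand=(358,352)).items():
    print(nm,round(float(np.percentile(d[q[1]-12:q[1]+13,q[0]-12:q[0]+13],95)),1))
r=lambda z:(lambda q:q.round(2).tolist())(proj('side',[(.5795,-.0205+.0005,z),(.4995,-.02,z)]))
for n in('side',):
    for k in range(3):
        try:print(rect(I,'side',(.525,.0045,.055),.055,'white',130+5*k,half=30))
        except Exception as e: print(e)
```

```text
[0.55376287 0.00475835 0.17307683] [-0.98908687  1.12280354  2.98698901] press 4.706989010009249 29.42510996498446 28.9917
jar 8.5
puck 7.5
spatula 66.0
pen 6.9
bottle 7.6
beaker 7.2
dish 8.0
stand 36.2
(array([ 0.53085952, -0.07528343]), (np.float64(66.0), np.float64(30.6)), np.float64(-0.12957635296464787))
(array([ 0.53262228, -0.07557539]), (np.float64(66.9), np.float64(30.1)), np.float64(-0.5116287237110555))
expected non-empty vector for x
```

Run:
```python
from h import *
cv2.imwrite('pics/final.png',optics.camera('side'))
```

```text
(no output)
```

View pics/final.png

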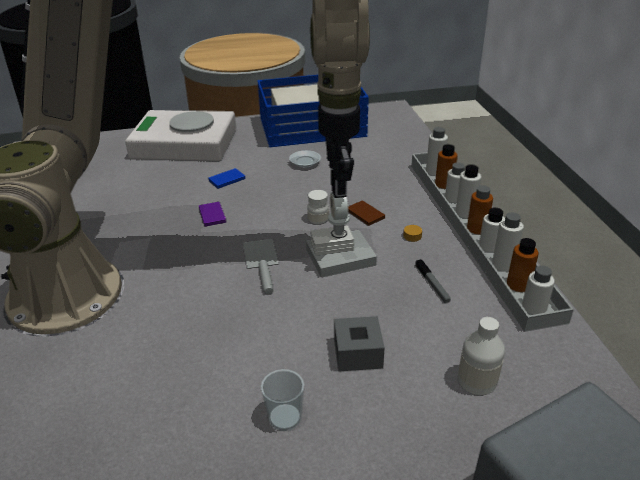

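The side view shows the gauge upright in the ring on the three-coupon pile at about (335,235). The stand is empty at (358,345). The spatula at (262,262) is where it was, with only the arm's shadow across it.

Run:
```python
from h import *
arm.finish_job(); print(read_time_s(),read_force())
```

```text
the job is handed in; nothing more can be done
the job is handed in; nothing more can be done
```

I laid the plain white coupon on the one on the anvil and the ringed coupon on top, ring upwards. I then took the gauge by its handle and pressed its foot inside the ring. The job was handed in at about 29 s with the gauge still gripped and pressed.

- **Pile:** each camera on its own put the three coupon centres within about 1 mm of each other and their yaw within about 0.5°. The two cameras differ from each other by 1–2.5 mm in absolute position, which I put down mainly to calibration. I averaged them for the targets.
- **Press:** the force was about 4.7 N, with the foot roughly 4.7–5.5 mm in. The spring formula and the travel since contact gave slightly different values. The press is upright to within about 0.2° by the tool axis, and the foot is seen inside the ring. Sideways force was 1–1.5 N, which varied between readings.
- **Bystanders:** the jar, puck, pen, bottle, beaker and dish showed no change in the images. The image difference at the spatula was large, but in the picture it is only the arm's shadow and the spatula has not moved.
- **Check that failed:** re-measuring the pile's edges after pressing gave no valid result, because the gauge and shadows cover them. Only the picture shows the pile still square at that point.

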